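Switch on the microscope at its key console

TASK

Switch on the microscope at its white console with light taps of the fingertips: press the red key (mains), then the yellow key (lamp), then the blue key (camera), each at least half way down its 20 mm travel, where it stays, without ramming it against its stop (25 N is too much). Leave the green and white keys up, touch things with the fingers only, and do not lift or shift the bottle, slide box, dish or cup standing around the console.

Things in the scene. Friction and masses are not known exactly. Their poses are not given: they have to be found in the camera images.
- console: White console with a black top, bolted down; 170 (its x) by 240 (its y) by 40 mm high; origin at the centre of its underside. On it five round keys in collars of 44 mm diameter, 6 mm high: far row at x 35, y 65, 0 and -65 mm; near row at x -35, y 32.5 and -32.5 mm (console frame). Which colour has which place changes from run to run.
- red_key (a joint): How far the red key is pressed down, m: 0 (to 0.001 at the start) is up, 0.020 is its hard stop. It slides straight down, starts to move at 3.4 N, needs 5 N half way and 6.6 N just above the stop (running into the stop soon exceeds 25 N), and stays where it is pushed to (no spring back; it cannot be raised). It counts as pressed beyond 0.007.
- red_top (a point): Centre of the top face of the red key, a flat round red cap of 30 mm diameter. The point moves down with the key; up, it is 70 mm above the bench and 24 mm above its collar; fully down it still stands 4 mm above the collar.
- yellow_key (a joint): How far the yellow key is pressed down, m: 0 (to 0.001 at the start) is up, 0.020 is its hard stop. It slides straight down, starts to move at 3.4 N, needs 5 N half way and 6.6 N just above the stop (running into the stop soon exceeds 25 N), and stays where it is pushed to (no spring back; it cannot be raised). It counts as pressed beyond 0.007.
- yellow_top (a point): Centre of the top face of the yellow key, a flat round yellow cap of 30 mm diameter. The point moves down with the key; up, it is 70 mm above the bench and 24 mm above its collar; fully down it still stands 4 mm above the collar.
- blue_key (a joint): How far the blue key is pressed down, m: 0 (to 0.001 at the start) is up, 0.020 is its hard stop. It slides straight down, starts to move at 3.4 N, needs 5 N half way and 6.6 N just above the stop (running into the stop soon exceeds 25 N), and stays where it is pushed to (no spring back; it cannot be raised). It counts as pressed beyond 0.007.
- blue_top (a point): Centre of the top face of the blue key, a flat round blue cap of 30 mm diameter. The point moves down with the key; up, it is 70 mm above the bench and 24 mm above its collar; fully down it still stands 4 mm above the collar.
- green_key (a joint): How far the green key is pressed down, m: 0 (to 0.001 at the start) is up, 0.020 is its hard stop. It slides straight down, starts to move at 3.4 N, needs 5 N half way and 6.6 N just above the stop (running into the stop soon exceeds 25 N), and stays where it is pushed to (no spring back; it cannot be raised). It counts as pressed beyond 0.007.
- green_top (a point): Centre of the top face of the green key, a flat round green cap of 30 mm diameter. The point moves down with the key; up, it is 70 mm above the bench and 24 mm above its collar; fully down it still stands 4 mm above the collar.
- white_key (a joint): How far the white key is pressed down, m: 0 (to 0.001 at the start) is up, 0.020 is its hard stop. It slides straight down, starts to move at 3.4 N, needs 5 N half way and 6.6 N just above the stop (running into the stop soon exceeds 25 N), and stays where it is pushed to (no spring back; it cannot be raised). It counts as pressed beyond 0.007.
- white_top (a point): Centre of the top face of the white key, a flat round white cap of 30 mm diameter. The point moves down with the key; up, it is 70 mm above the bench and 24 mm above its collar; fully down it still stands 4 mm above the collar.
- stain_bottle: Bystander, loose: amber glass bottle with black cap, 42 mm diameter, 75 mm high; origin at the centre of its underside. Left (+y) of the console.
- slide_box: Bystander, loose: closed blue slide box with a paper label, 97 by 82 by 35 mm high; origin at the centre of its underside. Right (-y) of the console.
- petri_dish: Bystander, loose: clear shallow dish, 90 mm diameter, 16 mm high; origin at the centre of its underside. Left of and nearer than the console.
- specimen_cup: Bystander, loose: open white cup, 60 mm diameter at the rim, 65 mm high; origin at the centre of its underside. Beyond the console.

How it is judged:
By the outcome, as a careful person would: the job done as asked, in the order asked, and still so for the second after the job is handed in, with the robot touching nothing.
It also fails if it takes over 38 s, if anything falls off the work surface, if the arm or the gripper's body presses on something with over 40 N, if the wrist force passes 120 N, or if a joint passes its speed limit or range.

ROBOT

A 7-joint arm with a two-finger parallel gripper is mounted at the origin on the work surface. World frame = base frame: x ahead of the robot, y to its left, z up, the work surface at z = 0. Lengths are in m, angles in rad, forces in N, time in s.
With the tool pointing down it reaches from about 0.4 to 0.85 m from the base axis. Payload 4.5 kg.
Tool frame: the origin (TCP) lies where the fingers leave the gripper's body, on its centre line; the fingertips stand 64 mm ahead of it and the grasp point (between the pads) lies 45 mm ahead of it; z points along the fingers, y is the direction in which the jaws open and shut (so a half turn about z gives the same grasp; the last joint's range is limited). The gripper opens to 88 mm and grips with 3 to 60 N. Pads are 18 mm wide; open, the fingers measure 123 mm over their backs; the gripper's body (75 mm by 187 mm) begins 45 mm behind the grasp point.
Start: joints at [-1.216, 0.689, -0.195, 1.565, 0.157, 0.902, -0.215], TCP at [0.197, 0.593, 0.303] pointing down, gripper open.
Joint ranges: [-3.01, 3.01], [-0.46, 2.08], [-1.47, 1.51], [0.13, 2.56], [-1, 4.14], [0.04, 2.09], [-2.66, 2.66]. Speed limits (rad/s): [2.57, 2.57, 3.14, 3.14, 3.14, 3.14, 3.14].

INTERFACE

Orientations are given as a unit quaternion [x, y, z, w].
In Python, from plant import monitor, snapshot, workorder, finder gives the robot as it stands.
- The arm moves only by the tool carry_out, never from a script. Its argument "motion" is one flat list of numbers, 6 for each row, row after row: the shift along the tool's x, y, z in cm, then the turn, a rotation vector about the tool's x, y, z in rad. In form: [x, y, z, rx, ry, rz, x, y, z, rx, ry, rz, ...]. A call has 1 to 8 rows; each row shifts and turns the commanded pose from where the row before left it, along the tool's axes as they then stand; what a row does not reach is not made up. A row lasts 1/8 s, in which the tool goes at most 62.5 mm and 10.7 degrees, less where a joint would pass 70% of its speed; a pose out of reach is approached as far as the arm can. A call with a gripper value outside its range is refused whole. "hand" is the finger opening in cm, from 0 to 8.81, set as the call begins (left out, the last holds). The fingers move at their own pace and stop on an object; "grip_force" is the grip in N (left out, the last holds). Time passes only in rows, so rows that do not move let the fingers close. It gives the time, the measured TCP pose, the force and the opening at its end, in the units of the state.
- monitor.get_state(): the state, without advancing time (a new reading comes with each control period).
- snapshot(name): name is "scene" or "side" or "wrist"; returns a dict with "frame" (384x512x3 uint8, red, green, blue), "range_z" (384x512 float32, m along the optical axis (not along the pixel's ray), 0 where there is no reading), "fx", "fy", "cx", "cy" (pixels), "rvec" (rotation vector, rad) and "tvec" (3), from world to camera coordinates, as OpenCV has them; the wrist camera has in their place "hand_eye" (4x4, takes a point from camera to tool coordinates, whose origin is the TCP and whose axes are the flange's). Camera axes: x right, y down, z forward; pixel columns grow to the right and rows downward; lengths in m; the calibration is good to about 2 mm. A picture is of the moment at which its call begins: read the wrist's pose just before it.
- workorder.finish_job(): hands the job in, once; it reports no verdict.
Trained networks look in a picture, given as the dict that the camera call returned (one of the last four; its "shot" number tells which), for a name from the list of things; names that differ only in an ending like _2 or _b are one class to them, and where a whole thing is asked for, a point or a joint stands for the part that bears it (a point fixed in the world has none). Each returns a list of dicts, best first, with "p" (0 to 1); they miss things now and then, are a little off and sometimes report something else, mostly with a low value. They report only what shows in the picture. A call takes as long as a camera call.
- finder.masks_of(picture, thing): "pixels" (384x512 bool, what is visible of it) and "extent" ([left, top, right, bottom] in pixels, round what is visible of it).
The state is a dict: "clock": time; "q": joint angles; "qd": joint speeds; "joint_torque": joint torques, N m; "tool_pos": TCP position; "eef_rot": TCP orientation; "contact_force": force on the tool from outside, world axes, zero at the start; "moment": the same for the moment, N m; "opening": opening from 0.0 (shut) to 1.0 (fully open).
Only numpy, scipy, OpenCV 4.12 (cv2) and the standard library are available. Lean on these libraries where they do the work, as an engineer would, in place of code of your own. Each camera call takes 0.05 s, during which the arm holds its last target. There are 200 camera calls.

## Working session

There is one attempt and no reset: what is moved stays moved. The work goes in short steps, Python scripts to look and compute and a tool call to move; the robot and the scene stay as the last step left them, time stands still between calls to the robot, and variables do not carry over. Pictures are saved under pics/ and viewed, about 8 in all and at most 12, crops included, and the job is handed in when it is done.

Besides the shell and the picture viewer there is one more tool, called after "Call:" by a JSON object that holds its "fn" and its "kwargs". carry_out: Moves the arm, as the interface text tells. Its arguments: {"type":"object","properties":{"motion":{"type":"array"},"hand":{"type":"number"},"grip_force":{"type":"number"}},"required":["motion"]}

```bash
mkdir -p pics; cat > h.py <<'E'
import numpy as np, cv2
from scipy.spatial.transform import Rotation as R
from plant import monitor, snapshot, workorder, finder
def world(p, st, m):
    v,u=np.nonzero(m&(p["range_z"]>0)); z=p["range_z"][v,u]
    c=np.c_[(u-p["cx"])/p["fx"]*z,(v-p["cy"])/p["fy"]*z,z]
    if "hand_eye" in p:
        T=np.array(p["hand_eye"]); t=c@T[:3,:3].T+T[:3,3]
        return R.from_quat(st["eef_rot"]).apply(t)+st["tool_pos"]
    r=R.from_rotvec(np.ravel(p["rvec"]))
    return r.inv().apply(c-np.ravel(p["tvec"]))
KEYS=["red","yellow","blue","green","white"]
def keys(name):
    st=monitor.get_state(); p=snapshot(name)
    for k in KEYS:
        for d in finder.masks_of(p,k+"_top")[:1]:
            w=world(p,st,d["pixels"]); 
            if len(w)<5: continue
            top=w[w[:,2]>np.percentile(w[:,2],90)-.006]
            print(name,k,round(d["p"],2),d["extent"],len(w),"top med",np.median(top,0).round(4),"mid",((top.min(0)+top.max(0))/2).round(4))
    return st,p
E
python3 - <<'E'
from h import *
st=monitor.get_state();print({k:np.round(v,3) for k,v in st.items()})
for n in ["scene","side"]:
    s,p=keys(n); cv2.imwrite(f"pics/{n}.png",p["frame"][:,:,::-1])
    for t in ["console","stain_bottle","slide_box","petri_dish","specimen_cup"]:
        for d in finder.masks_of(p,t)[:1]:
            w=world(p,s,d["pixels"]); print(t,round(d["p"],2),np.percentile(w,[2,50,98],axis=0).round(3).tolist())
E
```

```text
{'clock': np.float64(0.0), 'q': array([-1.216,  0.69 , -0.195,  1.566,  0.157,  0.902, -0.215]), 'qd': array([ 0.001, -0.   ,  0.   , -0.001, -0.   , -0.   ,  0.001]), 'joint_torque': array([ 0.0000e+00, -5.2756e+01, -1.2670e+00, -1.5343e+01, -5.3000e-02,
        7.0000e-03,  0.0000e+00]), 'tool_pos': array([0.197, 0.593, 0.302]), 'eef_rot': array([ 0.16 ,  0.987, -0.001, -0.   ]), 'contact_force': array([-0.372, -0.1  , -0.553]), 'moment': array([ 0.014,  0.019, -0.059]), 'opening': np.float64(0.996)}
scene red 0.4 [227.8, 137.0, 239.3, 147.3] 123 top med [ 0.5097 -0.1602  0.0685] mid [ 0.509  -0.1603  0.0678]
scene yellow 0.6 [248.0, 145.6, 254.1, 156.0] 104 top med [ 0.489  -0.0977  0.0689] mid [ 0.4873 -0.0987  0.0686]
scene blue 0.59 [245.9, 162.2, 259.4, 170.8] 115 top med [ 0.5418 -0.0438  0.0693] mid [ 0.5411 -0.046   0.0693]
scene green 0.71 [298.5, 150.6, 327.2, 172.8] 511 top med [0.363  0.0267 0.0128] mid [0.3802 0.0385 0.0147]
stain_bottle 0.66 [[0.494, 0.028, -0.0], [0.522, 0.074, 0.043], [0.534, 0.087, 0.076]]
slide_box 0.62 [[0.563, -0.335, 0.002], [0.623, -0.281, 0.0
[... 499 characters left out ...]
977  0.0349] mid [ 0.6106 -0.2965  0.0355]
side green 0.82 [291.8, 269.8, 312.8, 291.5] 265 top med [ 0.5847 -0.1695  0.0685] mid [ 0.5847 -0.168   0.0686]
side white 0.67 [267.1, 251.3, 284.2, 272.3] 234 top med [ 0.5619 -0.1092  0.0689] mid [ 0.5622 -0.1078  0.0689]
console 0.91 [[0.425, -0.249, 0.015], [0.519, -0.142, 0.04], [0.629, -0.006, 0.044]]
stain_bottle 0.79 [[0.492, 0.044, 0.004], [0.509, 0.055, 0.046], [0.531, 0.074, 0.076]]
slide_box 0.69 [[0.557, -0.345, 0.002], [0.605, -0.3, 0.035], [0.66, -0.249, 0.038]]
petri_dish 0.62 [[0.339, -0.0, 0.001], [0.377, 0.044, 0.008], [0.416, 0.08, 0.017]]
specimen_cup 0.72 [[0.676, -0.147, 0.001], [0.707, -0.116, 0.04], [0.732, -0.093, 0.066]]
```

```bash
python3 - <<'E'
import cv2,numpy as np
a=cv2.imread("pics/scene.png");b=cv2.imread("pics/side.png")
a=cv2.resize(a[110:210,190:350],(800,500)[:2],interpolation=cv2.INTER_CUBIC)
b=cv2.resize(b[200:320,200:400],(800,480),interpolation=cv2.INTER_CUBIC)
cv2.imwrite("pics/crops.png",cv2.resize(np.vstack([a,b]),(490,600)))
E
```

```text
(no output)
```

View pics/crops.png

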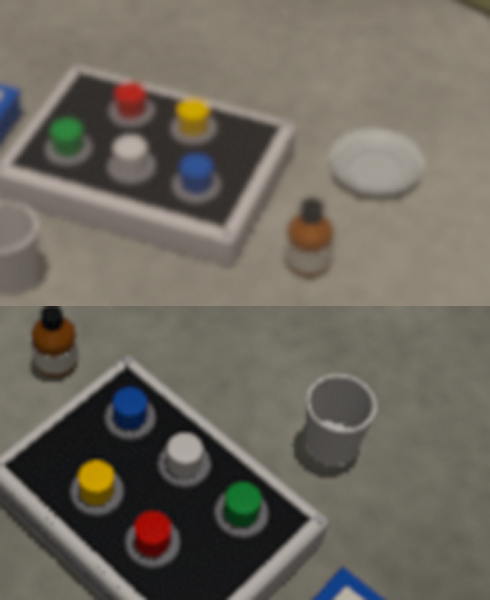

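```bash
cat >> h.py <<'E'
L={"blue":(.035,.065),"white":(.035,0),"green":(.035,-.065),"yellow":(-.035,.0325),"red":(-.035,-.0325)}
def fit(W):
    n=list(W); A=np.array([[*L[k],0] for k in n]); B=np.array([[*W[k][:2],0] for k in n])
    r,_=R.align_vectors(B-B.mean(0),A-A.mean(0)); t=B.mean(0)-r.apply(A.mean(0))
    res=np.linalg.norm(r.apply(A)+t-B,axis=1)
    print("yaw",np.degrees(r.as_rotvec()[2]).round(1),"ctr",t[:2].round(4),"res",dict(zip(n,res.round(4))))
    return {k:(r.apply([*L[k],0])+t)[:2] for k in L}
def go(xy,z):
    s=monitor.get_state(); d=R.from_quat(s["eef_rot"]).inv().apply(np.array([*xy,z])-s["tool_pos"])
    print("tool shift cm",(100*d).round(2),"from",np.round(s["tool_pos"],4))
E
python3 - <<'E'
from h import *
f=fit(dict(red=(.509,-.1603),yellow=(.486,-.101),blue=(.541,-.046),white=(.562,-.108),green=(.5847,-.169)))
print({k:v.round(4) for k,v in f.items()}); go(f["red"],.25)
print(R.from_quat(monitor.get_state()["eef_rot"]).as_matrix().round(3)); print(np.round(snapshot("wrist")["hand_eye"],3))
E
```

```text
yaw 19.7 ctr [ 0.53   -0.1192] res {'red': np.float64(0.0017), 'yellow': np.float64(0.0006), 'blue': np.float64(0.0002), 'white': np.float64(0.0011), 'green': np.float64(0.0004)}
{'blue': array([ 0.541 , -0.0462]), 'white': array([ 0.5629, -0.1074]), 'green': array([ 0.5848, -0.1686]), 'yellow': array([ 0.486 , -0.1004]), 'red': array([ 0.508 , -0.1616])}
tool shift cm [-53.3  -61.83   5.27] from [0.197  0.5931 0.3028]
[[-0.949  0.315  0.   ]
 [ 0.315  0.949  0.   ]
 [ 0.     0.    -1.   ]]
[[ 0.    -0.947 -0.322  0.083]
 [ 1.     0.    -0.001 -0.001]
 [ 0.001 -0.322  0.947 -0.082]
 [ 0.     0.     0.     1.   ]]
```

Call:
{"fn": "carry_out", "kwargs": {"motion": [-2.7,-3.1,0,0,0,0,-2.7,-3.1,0,0,0,0,-2.7,-3.1,0,0,0,0,-2.7,-3.1,0,0,0,0,-2.7,-3.1,0,0,0,0,-2.7,-3.1,0,0,0,0,-2.7,-3.1,0,0,0,0,-2.7,-3.1,0,0,0,0], "hand": 0, "grip_force": 10}}

```text
clock: 2.15
tool_pos: [0.3244, 0.2886, 0.303]
eef_rot: [0.16, 0.987, 0.0, 0.0]
contact_force: [0.0, -0.6, 0.6]
opening: 0.116
```

Call:
{"fn": "carry_out", "kwargs": {"motion": [-2.7,-3.1,0,0,0,0,-2.7,-3.1,0,0,0,0,-2.7,-3.1,0,0,0,0,-2.7,-3.1,0,0,0,0,-2.7,-3.1,0,0,0,0,-2.7,-3.1,0,0,0,0,-2.7,-3.1,0,0,0,0,-1,-1,0,0,0,0]}}

```text
clock: 3.15
tool_pos: [0.4418, 0.0093, 0.3028]
eef_rot: [0.162, 0.987, -0.0, 0.0]
contact_force: [0.2, 0.5, -0.2]
opening: 0.009
```

```bash
python3 - <<'E'
from h import *
s=monitor.get_state();print(s["clock"],np.round(s["q"],2),s["opening"],np.round(s["eef_rot"],3),np.round(s["contact_force"],2))
s,p=keys("wrist"); cv2.imwrite("pics/w1.png",p["frame"][:,:,::-1])
go([.508,-.1616],.2)
E
```

```text
3.15 [ 0.06  0.47 -0.28  2.09  0.22  0.61  0.88] 0.009082800110362731 [ 0.162  0.987 -0.     0.   ] [ 0.16  0.55 -0.22]
wrist red 0.88 [121.5, 251.3, 154.2, 277.9] 717 top med [ 0.5067 -0.1602  0.0697] mid [ 0.461  -0.0929  0.1865]
wrist yellow 0.61 [161.6, 219.9, 192.3, 252.5] 709 top med [ 0.4846 -0.0998  0.0696] mid [ 0.4856 -0.1009  0.0683]
tool shift cm [-11.86 -14.51  10.26] from [0.4407 0.0132 0.3028]
```

View pics/w1.png

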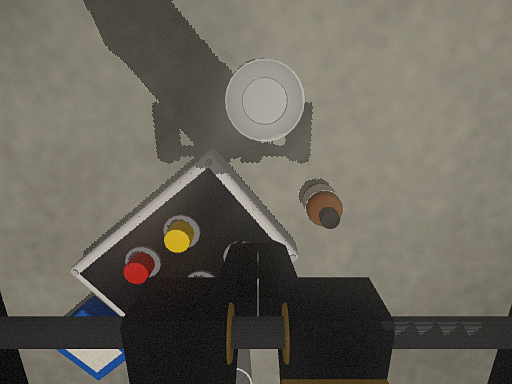

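Call:
{"fn": "carry_out", "kwargs": {"motion": [-2.4,-2.9,1,0,0,0,-2.4,-2.9,1,0,0,0,-2.4,-2.9,2,0,0,0,-2.4,-2.9,2,0,0,0,-2.3,-2.9,2,0,0,0,0,0,2,0,0,0,0,0,2,0,0,0,0,0,0,0,0,0]}}

```text
clock: 4.45
tool_pos: [0.5078, -0.1619, 0.1816]
eef_rot: [0.159, 0.987, 0.0, -0.002]
contact_force: [0.5, -0.7, -0.0]
opening: 0.006
```

```bash
python3 - <<'E'
from h import *
s,p=keys("wrist"); cv2.imwrite("pics/w2.png",p["frame"][:,:,::-1]); keys("scene"); s,p=keys("side")
go([.5072,-.161],.137); s=monitor.get_state();print(np.round(s["contact_force"],2),s["clock"])
E
```

```text
wrist red 0.61 [312.5, 133.8, 362.6, 185.1] 1945 top med [ 0.4848 -0.102   0.0696] mid [ 0.4856 -0.1016  0.0683]
wrist yellow 0.9 [309.6, 134.1, 362.9, 183.0] 1914 top med [ 0.4846 -0.1022  0.0696] mid [ 0.4852 -0.102   0.0683]
wrist blue 0.62 [403.1, 181.0, 460.8, 231.5] 2137 top med [ 0.5384 -0.0479  0.0696] mid [ 0.5402 -0.0471  0.0681]
wrist white 0.65 [328.8, 233.7, 378.1, 279.5] 1597 top med [ 0.5588 -0.1071  0.0697] mid [ 0.5296 -0.1088  0.1262]
scene red 0.58 [226.0, 141.8, 237.2, 148.3] 91 top med [ 0.5107 -0.1579  0.0681] mid [ 0.5113 -0.1593  0.0692]
scene yellow 0.56 [247.0, 144.1, 256.1, 156.6] 122 top med [ 0.4874 -0.0988  0.0685] mid [ 0.4865 -0.0997  0.0684]
scene green 0.49 [203.1, 145.0, 216.1, 161.9] 123 top med [ 0.5866 -0.1651  0.0682] mid [ 0.5853 -0.167   0.0675]
scene white 0.39 [204.0, 146.3, 217.0, 159.0] 117 top med [ 0.5862 -0.1652  0.0683] mid [ 0.5853 -0.167   0.0677]
side yellow 0.66 [229.6, 263.5, 245.1, 280.1] 167 top med [ 0.4828 -0.1029  0.0686] mid [ 0.4831 -0.1025  0.0683]
side blue 0.27 [211.6, 199.8, 231.1, 227.6] 463 top med [0.512  0.0632 0.0743] mid [0.5127 0.0664 0.0727]
side green 0.69 [291.1, 269.5, 308.0, 290.8] 223 top med [ 0.5843 -0.1695  0.0684] mid [ 0.5842 -0.1688  0.0682]
side white 0.65 [289.8, 271.8, 309.0, 290.6] 249 top med [ 0.5843 -0.1695  0.0684] mid [ 0.5848 -0.1688  0.0682]
tool shift cm [0.19 0.21 4.57] from [ 0.5083 -0.1636  0.1827]
[-0.34 -0.09  0.31] 5.35
```

Call:
{"fn": "carry_out", "kwargs": {"motion": [0,0,1.2,0,0,0,0,0,1.2,0,0,0,0,0,1,0,0,0,0,0,0.6,0,0,0,0,0,0.4,0,0,0,0,0,0,0,0,0]}}

```text
clock: 6.1
tool_pos: [0.5083, -0.1636, 0.1385]
eef_rot: [0.16, 0.987, 0.0, -0.0]
contact_force: [-1.0, 0.5, -0.8]
opening: 0.002
```

Call:
{"fn": "carry_out", "kwargs": {"motion": [0,0,0.25,0,0,0,0,0,0.25,0,0,0,0,0,0.2,0,0,0,0,0,0.2,0,0,0,0,0,0,0,0,0]}}

```text
clock: 6.72
tool_pos: [0.5085, -0.1636, 0.1297]
eef_rot: [0.16, 0.987, 0.0, 0.0]
contact_force: [0.4, 0.1, 2.1]
opening: 0.01
```

Call:
{"fn": "carry_out", "kwargs": {"motion": [0,0,0.2,0,0,0,0,0,0.2,0,0,0,0,0,0.2,0,0,0,0,0,0.2,0,0,0,0,0,0,0,0,0]}}

```text
clock: 7.35
tool_pos: [0.5085, -0.1637, 0.1215]
eef_rot: [0.16, 0.987, 0.0, 0.0]
contact_force: [-0.2, 0.3, 2.2]
opening: 0.007
```

Call:
{"fn": "carry_out", "kwargs": {"motion": [0,0,0.15,0,0,0,0,0,0,0,0,0]}}

```text
clock: 7.6
tool_pos: [0.5085, -0.1637, 0.1201]
eef_rot: [0.16, 0.987, 0.0, 0.0]
contact_force: [0.2, 0.7, 3.6]
opening: 0.006
```

Call:
{"fn": "carry_out", "kwargs": {"motion": [0,0,-1,0,0,0,0,0,-2,0,0,0,0,0,-2,0,0,0,0,0,0,0,0,0]}}

```text
clock: 8.1
tool_pos: [0.5088, -0.1637, 0.1714]
eef_rot: [0.16, 0.987, 0.0, 0.001]
contact_force: [0.0, 0.6, 0.8]
opening: 0.008
```

```bash
python3 - <<'E'
from h import *
go([.4852,-.102],.1745)
keys("side");keys("wrist");s,p=keys("scene")
cv2.imwrite("pics/s2.png",cv2.resize(p["frame"][110:210,190:350,::-1],(800,500),interpolation=cv2.INTER_CUBIC))
E
```

```text
tool shift cm [ 4.18  5.11 -0.31] from [ 0.5088 -0.1637  0.1714]
side yellow 0.67 [231.3, 260.9, 244.2, 278.3] 188 top med [ 0.484  -0.1021  0.0689] mid [ 0.4838 -0.1018  0.0687]
side green 0.71 [293.2, 271.6, 307.6, 288.1] 229 top med [ 0.5838 -0.1697  0.0686] mid [ 0.585  -0.1689  0.0686]
wrist red 0.79 [237.4, 192.6, 286.5, 236.9] 1520 top med [ 0.5072 -0.1619  0.0557] mid [ 0.5086 -0.1623  0.0543]
wrist yellow 0.9 [314.4, 134.3, 372.2, 186.1] 2243 top med [ 0.4848 -0.1021  0.0696] mid [ 0.4857 -0.102   0.0682]
wrist blue 0.74 [412.6, 182.8, 478.6, 239.4] 2544 top med [ 0.5383 -0.048   0.0695] mid [ 0.5398 -0.0472  0.0681]
wrist white 0.64 [335.0, 241.6, 386.8, 290.4] 1573 top med [ 0.5568 -0.105   0.0696] mid [ 0.5312 -0.1089  0.1195]
scene red 0.44 [228.1, 145.5, 241.0, 146.1] 64 top med [ 0.5099 -0.1594  0.0546] mid [ 0.51   -0.1603  0.0548]
scene green 0.49 [204.2, 145.2, 217.2, 160.1] 119 top med [ 0.5869 -0.165   0.0684] mid [ 0.5865 -0.167   0.0677]
scene white 0.58 [226.3, 153.4, 238.0, 168.2] 110 top med [ 0.5643 -0.1043  0.0686] mid [ 0.5642 -0.1048  0.0689]
```

View pics/s2.png

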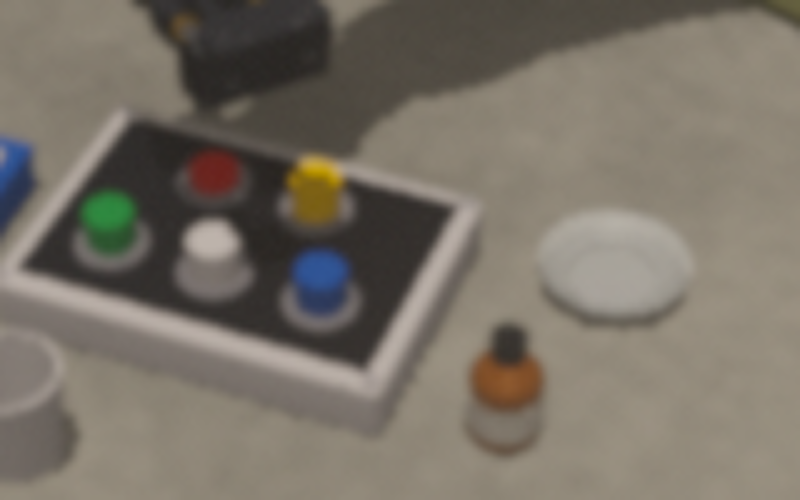

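Call:
{"fn": "carry_out", "kwargs": {"motion": [2.1,2.6,0,0,0,0,2.1,2.5,0,0,0,0,0,0,0,0,0,0,0,0,1.2,0,0,0,0,0,1.2,0,0,0,0,0,0.6,0,0,0,0,0,0.3,0,0,0,0,0,0,0,0,0]}}

```text
clock: 10.0
tool_pos: [0.4845, -0.1021, 0.137]
eef_rot: [0.16, 0.987, 0.0, -0.0]
contact_force: [0.4, 0.3, 0.5]
opening: 0.007
```

Call:
{"fn": "carry_out", "kwargs": {"motion": [0,0,0.25,0,0,0,0,0,0.25,0,0,0,0,0,0.2,0,0,0,0,0,0.2,0,0,0,0,0,0,0,0,0]}}

```text
clock: 10.62
tool_pos: [0.4848, -0.102, 0.1281]
eef_rot: [0.16, 0.987, 0.0, 0.0]
contact_force: [0.4, -0.7, 1.1]
opening: 0.005
```

Same behaviour as red; 8 mm more reaches the same height (0.120).

Call:
{"fn": "carry_out", "kwargs": {"motion": [0,0,0.2,0,0,0,0,0,0.2,0,0,0,0,0,0.2,0,0,0,0,0,0.2,0,0,0,0,0,0,0,0,0]}}

```text
clock: 11.25
tool_pos: [0.4848, -0.102, 0.12]
eef_rot: [0.16, 0.987, 0.0, 0.0]
contact_force: [0.5, -0.8, 1.7]
opening: 0.001
```

Call:
{"fn": "carry_out", "kwargs": {"motion": [0,0,-1,0,0,0,0,0,-2,0,0,0,0,0,-2,0,0,0,0,0,0,0,0,0]}}

```text
clock: 11.75
tool_pos: [0.4849, -0.1021, 0.1714]
eef_rot: [0.16, 0.987, 0.0, 0.001]
contact_force: [-0.1, -0.1, 0.1]
opening: 0.007
```

```bash
python3 - <<'E'
from h import *
go([.5398,-.0472],.1714)
keys("scene");keys("wrist")
E
```

```text
tool shift cm [-3.48  6.94  0.01] from [ 0.4849 -0.1021  0.1714]
scene red 0.4 [229.3, 145.3, 237.3, 147.9] 65 top med [ 0.5104 -0.1583  0.0549] mid [ 0.5094 -0.161   0.0546]
scene yellow 0.54 [248.7, 146.7, 256.1, 156.2] 75 top med [ 0.4871 -0.0992  0.0549] mid [ 0.4883 -0.099   0.0546]
scene blue 0.51 [246.5, 162.2, 258.8, 173.7] 125 top med [ 0.5421 -0.0431  0.0692] mid [ 0.5403 -0.0443  0.0692]
scene green 0.67 [297.9, 150.8, 329.6, 171.2] 485 top med [0.3606 0.0319 0.0127] mid [0.3774 0.0392 0.0135]
scene white 0.56 [224.4, 155.4, 238.9, 168.9] 120 top med [ 0.5643 -0.1047  0.0686] mid [ 0.5629 -0.1061  0.0687]
wrist red 0.73 [171.7, 250.9, 211.1, 271.5] 904 top med [ 0.5029 -0.1591  0.0557] mid [ 0.5041 -0.1612  0.0542]
wrist yellow 0.67 [239.4, 197.4, 281.5, 238.7] 1469 top med [ 0.4844 -0.101   0.0556] mid [ 0.4856 -0.1014  0.054 ]
wrist blue 0.64 [335.6, 240.5, 386.5, 285.7] 1545 top med [ 0.5336 -0.0435  0.0695] mid [ 0.5057 -0.0509  0.1215]
```

Call:
{"fn": "carry_out", "kwargs": {"motion": [-1.2,2.3,0,0,0,0,-1.2,2.3,0,0,0,0,-1.1,2.3,0,0,0,0,0,0,0,0,0,0,0,0,1.2,0,0,0,0,0,1.2,0,0,0,0,0,0.8,0,0,0,0,0,0,0,0,0]}}

```text
clock: 13.35
tool_pos: [0.5388, -0.0479, 0.1373]
eef_rot: [0.16, 0.987, -0.0, -0.001]
contact_force: [-0.9, -0.3, -0.1]
opening: 0.005
```

Call:
{"fn": "carry_out", "kwargs": {"motion": [0,0,0.25,0,0,0,0,0,0.25,0,0,0,0,0,0.2,0,0,0,0,0,0.2,0,0,0,0,0,0,0,0,0]}}

```text
clock: 13.98
tool_pos: [0.5398, -0.0475, 0.1293]
eef_rot: [0.16, 0.987, 0.0, 0.0]
contact_force: [-0.2, -0.4, 2.8]
opening: 0.001
```

Call:
{"fn": "carry_out", "kwargs": {"motion": [0,0,0.2,0,0,0,0,0,0.2,0,0,0,0,0,0.2,0,0,0,0,0,0.2,0,0,0,0,0,0.1,0,0,0,0,0,0,0,0,0]}}

```text
clock: 14.72
tool_pos: [0.5397, -0.0475, 0.1201]
eef_rot: [0.16, 0.987, 0.0, 0.0]
contact_force: [1.2, 0.1, 3.4]
opening: 0.006
```

Call:
{"fn": "carry_out", "kwargs": {"motion": [0,0,-1,0,0,0,0,0,-2,0,0,0,0,0,-3,0,0,0,0,0,-4,0,0,0,0,0,-4,0,0,0,0,0,0,0,0,0]}}

```text
clock: 15.48
tool_pos: [0.5408, -0.0474, 0.2631]
eef_rot: [0.16, 0.987, 0.001, 0.003]
contact_force: [-0.4, -0.1, -0.2]
opening: 0.008
```

```bash
python3 - <<'E'
from h import *
keys("wrist");keys("scene");s,p=keys("side")
cv2.imwrite("pics/s3.png",cv2.resize(p["frame"][180:340,180:400,::-1],(800,580),interpolation=cv2.INTER_CUBIC))
for t in ["stain_bottle","slide_box","petri_dish","specimen_cup"]:
    for d in finder.masks_of(p,t)[:1]: print(t,np.median(world(p,s,d["pixels"]),0).round(3))
E
```

```text
wrist red 0.94 [118.7, 164.8, 152.0, 196.9] 761 top med [ 0.5087 -0.1602  0.0558] mid [ 0.5089 -0.1616  0.0545]
wrist yellow 0.72 [333.5, 88.0, 389.9, 135.7] 1989 top med [0.5125 0.0646 0.075 ] mid [0.5131 0.0652 0.0732]
wrist blue 0.67 [245.3, 162.9, 274.4, 189.9] 707 top med [ 0.539  -0.0459  0.0557] mid [ 0.5398 -0.0462  0.0544]
wrist green 0.7 [140.1, 238.1, 177.4, 270.8] 950 top med [ 0.5843 -0.1665  0.0693] mid [ 0.585  -0.1678  0.0679]
wrist white 0.65 [188.6, 201.1, 225.2, 238.1] 906 top med [ 0.5617 -0.1067  0.0698] mid [ 0.5625 -0.1069  0.0683]
scene red 0.4 [205.7, 146.6, 217.1, 161.3] 114 top med [ 0.5876 -0.1651  0.0683] mid [ 0.5876 -0.1663  0.0684]
scene blue 0.42 [249.7, 166.5, 260.1, 174.7] 77 top med [ 0.5407 -0.0442  0.0554] mid [ 0.5411 -0.0447  0.0558]
scene green 0.6 [178.5, 180.6, 200.7, 208.1] 523 top med [ 0.7089 -0.1184  0.0611] mid [ 0.705  -0.1177  0.062 ]
scene white 0.65 [223.1, 154.2, 239.2, 166.7] 115 top med [ 0.5643 -0.1041  0.0688] mid [ 0.5638 -0.1043  0.0684]
side red 0.66 [255.2, 289.1, 268.2, 301.5] 187 top med [ 0.5074 -0.1635  0.055 ] mid [ 0.5078 -0.1626  0.0548]
side yellow 0.44 [234.8, 265.0, 243.3, 281.0] 122 top med [ 0.4848 -0.104   0.055 ] mid [ 0.4852 -0.1036  0.055 ]
side blue 0.64 [245.7, 239.3, 260.4, 250.7] 149 top med [ 0.5387 -0.0477  0.0547] mid [ 0.5386 -0.0466  0.055 ]
side green 0.64 [212.1, 198.7, 229.4, 229.6] 447 top med [0.5122 0.0632 0.074 ] mid [0.5126 0.0646 0.073 ]
side white 0.8 [266.4, 252.2, 283.4, 270.2] 227 top med [ 0.5614 -0.1089  0.0692] mid [ 0.5622 -0.1077  0.0692]
stain_bottle [0.509 0.054 0.046]
slide_box [ 0.605 -0.299  0.035]
petri_dish [0.378 0.044 0.008]
specimen_cup [ 0.708 -0.116  0.039]
```

View pics/s3.png

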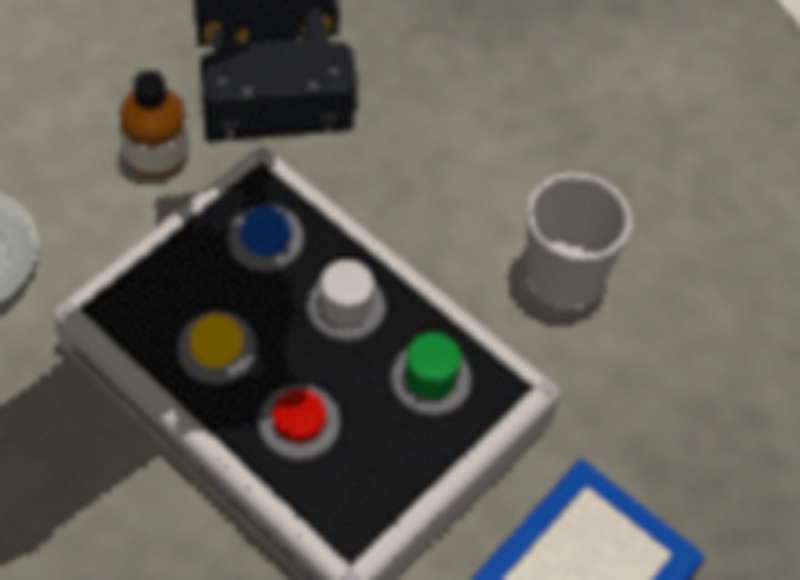

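The picture shows red (300,413), yellow (217,340) and blue (266,232) pressed down. White (347,290) and green (433,365) are still up, and the bystanders have not moved.

```bash
python3 -c "
from plant import workorder; print(workorder.finish_job())"
```

```text
the job is handed in; nothing more can be done
None
```

I pressed red, then yellow, then blue with the closed fingertips, in steps of about 2 mm, and handed the job in with the hand well clear at about 16 s.

- **Pressed keys:** All three tops went from about 0.0695 m to 0.0557 m above the bench, so each is about 14 mm down its 20 mm travel. The highest force I read was about 3.6 N. I only read the force at the end of each move, so short peaks in between were not seen.
- **Other keys:** Green and white are still up, at about 0.0695 m.
- **Bystanders:** Bottle, slide box, dish and cup measured within 1 mm of where they started.
- **Checks that disagreed:** The finder network mixed up some objects, for example calling the bottle the yellow or green key. I set those aside because their positions and heights did not fit the console layout, and the final picture showed the keys as they should be.

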